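# Index the copper shade to its third stop and hold it for the drill

## Task

One of the two dividing stands is set up against the horizontal drill; the bit points at the hole pierced last in its copper shade. Grip that stand's black bar handle and turn the shade the way that brings its fresh, unpierced side round to the bit, counting the clicks to the third stop and not running past it, and keep hold of the bar there for the drilling: the program finishes while still gripping it, with the shade still and seated in the third stop. Do not turn the shade of the other stand, keep off the drill, and leave everything else on the bench where it is.

Things in the scene. Friction and masses are not known exactly. Their poses are not given: they have to be found in the camera images.
- stand_a: Dividing stand A, fixed: iron base 210 x 168 x 14 mm (x -120 to 90, y -84 to 84), scalloped steel wheel 164 mm across (45 to 57 mm up) carrying a conical copper shade (131 mm across, top 115 mm up) and bar_a, turning as one. Origin: on the wheel's axis at bench height; z up; the spring plunger (red button) that clicks into the wheel's hollows is at -x; the drill, where docked, is at +y.
- bar_a: Black bar handle of stand A, 74 mm long, 14 mm thick, 26 mm high, across the top of the spindle. Origin: its centre, on the spindle axis, 160 mm above the bench, the place to grip; x along the bar, y across its 14 mm thickness, z up. Below it stand only the spindle (10 mm) and, from 127 mm above the bench down, a nut and the shade.
- last_hole_a (a point): Middle of shade A's flank, 82 mm up, at the hole pierced last (turns with it). Holes are 18 mm dark discs, places still to pierce 4 mm dots. At the start, seen from above, counter-clockwise from stand A's x axis: pierced at 90, 135, 180 and 225 degrees, still to pierce at 0, 45, 270 and 315 degrees. If this stand is docked the drill is at 90 degrees.
- wheel_a (a joint): Angle of wheel, shade and bar of stand A, rad: 0 at the start (seated in a stop), growing counter-clockwise seen from above. 24 equal stops, 15 degrees (0.2618 rad) apart, turns all round; every third stop is one of the 8 places of the pattern. Turning out of a stop takes about 0.3 to 0.5 N m; past half way the wheel pulls on and drops into the next with a clear click.
- stand_b: Dividing stand B, fixed: iron base 210 x 168 x 14 mm (x -120 to 90, y -84 to 84), scalloped steel wheel 164 mm across (45 to 57 mm up) carrying a conical copper shade (131 mm across, top 115 mm up) and bar_b, turning as one. Origin: on the wheel's axis at bench height; z up; the spring plunger (red button) that clicks into the wheel's hollows is at -x; the drill, where docked, is at +y.
- bar_b: Black bar handle of stand B, 74 mm long, 14 mm thick, 26 mm high, across the top of the spindle. Origin: its centre, on the spindle axis, 160 mm above the bench, the place to grip; x along the bar, y across its 14 mm thickness, z up. Below it stand only the spindle (10 mm) and, from 127 mm above the bench down, a nut and the shade.
- last_hole_b (a point): Middle of shade B's flank, 82 mm up, at the hole pierced last (turns with it). Holes are 18 mm dark discs, places still to pierce 4 mm dots. At the start, seen from above, counter-clockwise from stand B's x axis: pierced at 90, 18 and -54 degrees, still to pierce at 162 and 234 degrees. If this stand is docked the drill is at 90 degrees.
- wheel_b (a joint): Angle of wheel, shade and bar of stand B, rad: 0 at the start (seated in a stop), growing counter-clockwise seen from above. 15 equal stops, 24 degrees (0.4189 rad) apart, turns all round; every third stop is one of the 5 places of the pattern. Turning out of a stop takes about 0.3 to 0.5 N m; past half way the wheel pulls on and drops into the next with a clear click.
- drill: Horizontal drilling unit, fixed: green motor 62 mm across on an aluminium carriage, bed 120 x 270 mm, 118 mm high, with a red-balled feed lever (131 mm high) on its -x side. Origin: at bench height under the motor axis; the bit points along its -y. Its steel fence (170 mm wide, 26 mm high, 102 mm from the origin in -y) meets the base of the docked stand.
- bit_tip (a point): Tip of the 6 mm drill bit, 82 mm above the bench, 135 mm from the drill's origin in -y. The axis of the docked stand lies about 60 mm from it in plan; that of the other stand over 250 mm.
- cup: Loose copper cup, 62 mm high, 72 mm across; origin under its middle. Bystander.
- hammer: Loose hammer lying on the bench, 260 mm long along its x; origin under its middle. Bystander.
- wrench: Loose wrench lying on the bench, 170 mm long along its x; origin under its middle. Bystander.
- oil: Loose yellow oil bottle with a red cap, 130 mm high, 52 mm across; origin under its middle. Bystander.
- punch: Loose steel centre punch lying on the bench, 110 mm long along its x, 12 mm thick; origin under its middle. Bystander.

How it is judged:
On the way, in this order (a step that is already met when the one before it is completed fails the run):
1. the bar of the docked stand is gripped before the shade is turned (((horizontal distance between stand_a and bit_tip below 0.12 m and (contact force between the fingers and bar_a above 3 N and value of joint wheel_a between -0.1833 and 0.1833 rad)) or (horizontal distance between stand_b and bit_tip below 0.12 m and (contact force between the fingers and bar_b above 3 N and value of joint wheel_b between -0.2932 and 0.2932 rad)))), for 0.2 s.
2. the gripped shade has gone into the first stop on its fresh side (((horizontal distance between stand_a and bit_tip below 0.12 m and (contact force between the fingers and bar_a above 3 N and value of joint wheel_a above 0.1963 rad)) or (horizontal distance between stand_b and bit_tip below 0.12 m and (contact force between the fingers and bar_b above 3 N and value of joint wheel_b below -0.3142 rad)))), for 0.05 s.
3. the gripped shade has gone into the second stop (((horizontal distance between stand_a and bit_tip below 0.12 m and (contact force between the fingers and bar_a above 3 N and value of joint wheel_a above 0.4581 rad)) or (horizontal distance between stand_b and bit_tip below 0.12 m and (contact force between the fingers and bar_b above 3 N and value of joint wheel_b below -0.733 rad)))), for 0.05 s.
4. the gripped shade is in the third stop (((horizontal distance between stand_a and bit_tip below 0.12 m and (contact force between the fingers and bar_a above 3 N and value of joint wheel_a between 0.7254 and 0.8454 rad)) or (horizontal distance between stand_b and bit_tip below 0.12 m and (contact force between the fingers and bar_b above 3 N and value of joint wheel_b between -1.3166 and -1.1966 rad)))), for 0.2 s.
At the end, for the whole second after the job is handed in: Fingers grip the docked stand's bar (over 3 N); its wheel is still and within 3.4 degrees of the third stop on the unpierced side (A: 45 degrees counter-clockwise, B: 72 clockwise); the other wheel is unturned and loose things are within 20 mm of their places (((horizontal distance between stand_a and bit_tip below 0.12 m and (contact force between the fingers and bar_a above 3 N and value of joint wheel_a between 0.7254 and 0.8454 rad)) or (horizontal distance between stand_b and bit_tip below 0.12 m and (contact force between the fingers and bar_b above 3 N and value of joint wheel_b between -1.3166 and -1.1966 rad))) and ((horizontal distance between stand_a and bit_tip below 0.12 m and velocity of joint wheel_a between -0.1 and 0.1 rad/s) or (horizontal distance between stand_b and bit_tip below 0.12 m and velocity of joint wheel_b between -0.1 and 0.1 rad/s)) and ((horizontal distance between stand_a and bit_tip below 0.12 m and value of joint wheel_b between -0.1 and 0.1 rad) or (horizontal distance between stand_b and bit_tip below 0.12 m and value of joint wheel_a between -0.1 and 0.1 rad)) and distance of each of cup, hammer, wrench, oil, punch from where it was at the start of the episode below 0.02 m); the arm keeps its last pose, push and grip.
It fails at once if the docked shade was run past the third stop ((horizontal distance between stand_a and bit_tip below 0.12 m and value of joint wheel_a above 0.9163 rad) or (horizontal distance between stand_b and bit_tip below 0.12 m and value of joint wheel_b below -1.4661 rad)).
It fails at once if the docked shade was turned a stop the wrong way, towards its pierced side ((horizontal distance between stand_a and bit_tip below 0.12 m and value of joint wheel_a below -0.2225 rad) or (horizontal distance between stand_b and bit_tip below 0.12 m and value of joint wheel_b above 0.356 rad)).
It fails at once if the shade of the other stand was turned ((horizontal distance between stand_a and bit_tip below 0.12 m and not (value of joint wheel_b between -0.1 and 0.1 rad)) or (horizontal distance between stand_b and bit_tip below 0.12 m and not (value of joint wheel_a between -0.1 and 0.1 rad))).
It fails at once if the robot pushed against the drill (contact force between any of the arm, the fingers and drill above 2 N).
It fails at once if a loose thing on the bench was pushed away (distance of any of cup, hammer, wrench, oil, punch from where it was at the start of the episode above 0.02 m).
It also fails if it takes over 59 s, if anything falls off the work surface, if the arm or the gripper's body presses on something with over 40 N, if the wrist force passes 120 N, or if a joint passes its speed limit or range.

## Robot

A 6-joint arm with a two-finger parallel gripper is mounted at the origin on the work surface. World frame = base frame: x ahead of the robot, y to its left, z up, the work surface at z = 0. Lengths are in m, angles in rad, forces in N, time in s.
With the tool pointing down it reaches from about 0.375 to 0.75 m from the base axis. Payload 9 kg.
Tool frame: the origin (TCP) lies where the fingers leave the gripper's body, on its centre line; the fingertips stand 73 mm ahead of it and the grasp point (between the pads) lies env.grip_depth ahead of it (env.grip_depth is the distance from the TCP to the grasp point, in m); x points along the fingers, y is the direction in which the jaws open and shut, and the axes are right-handed (so a half turn about x gives the same grasp; the last joint's range is limited). The gripper opens to 85 mm and grips with 20 to 120 N. Pads are 22 mm wide; open, the fingers measure 114 mm over their backs; the gripper's body (76 mm by 85 mm) begins 54 mm behind the grasp point. The pads swing forward as they close: fully open they stand 13 mm farther back than shut.
Start: joints at [0.952, 0.104, 0.097, 1.564, 0, 1.353], TCP at [0.234, 0.552, 0.304] pointing down, gripper open.
Joint ranges: [-2.99, 2.99], [-0.84, 1.86], [-1.1, 1.16], [-1.84, 2.11], [-1.51, 1.56], [-3.14, 3.14]. Speed limits (rad/s): [2.22, 2.22, 2.57, 3.14, 3.14, 3.14].

## Interface

Orientations are given as a rotation vector (axis times angle).
In Python, from workcell import env gives the robot as it stands.
- The arm moves only by the tool servo_tool, never from a script. Its arguments are lists of equal length, an entry for each row: "offset": the shift along the world's x, y, z in mm, a list of three; "angular": the turn, a rotation vector about the world's x, y, z in degrees, a list of three; "gripper": the opening, from 0 (shut) to 1 (fully open). In form: {"offset": [[x, y, z], ...], "angular": [[wx, wy, wz], ...], "gripper": [gripper, ...]}. A call has 1 to 8 rows; each row shifts and turns the commanded pose from where the row before left it; what a row does not reach is not made up. A row lasts 1/12 s, in which the tool goes at most 41.7 mm and 7.16 degrees, less where a joint would pass 70% of its speed; a pose out of reach is approached as far as the arm can. A call with a gripper value outside its range is refused whole. The fingers move at their own pace and stop on an object; "squeeze" is the grip in N (left out, the last holds). Time passes only in rows, so rows that do not move let the fingers close. It gives the time, the measured TCP pose, the force and the opening at its end, in the units of the state.
- env.observe(): the state, without advancing time (a new reading comes with each control period).
- env.grab_frame(name): name is "side" or "top" or "wrist"; returns the picture (420x560x3 uint8, red, green, blue); there is no depth.
- env.camera_info(name): a dict with "K" (3x3 intrinsics, pixels), "eye" and "rotation" of the camera in the world. Camera axes: x right, y down, z forward; pixel columns grow to the right and rows downward; lengths in m; the calibration is good to about 2 mm. A picture is of the moment at which its call begins: read the wrist's pose just before it. camera_info takes no time and is no camera call; for the wrist camera it gives the pose at the moment of the call.
- env.job_done(): hands the job in, once; it reports no verdict.
The state is a dict: "t": time; "qpos": joint angles; "joint_vel": joint speeds; "joint_torque": joint torques, N m; "tool_pos": TCP position; "orientation": TCP orientation; "ft_force": force on the tool from outside, world axes, zero at the start; "ft_torque": the same for the moment, N m; "finger_gap": opening from 0.0 (shut) to 1.0 (fully open).
Only numpy, scipy, OpenCV 4.12 (cv2) and the standard library are available. Lean on these libraries where they do the work, as an engineer would, in place of code of your own. Each camera call takes 0.05 s, during which the arm holds its last target. There are 200 camera calls.

## Working session

There is one attempt and no reset: what is moved stays moved. The work goes in short steps, Python scripts to look and compute and a tool call to move; the robot and the scene stay as the last step left them, time stands still between calls to the robot, and variables do not carry over. Pictures are saved under pics/ and viewed, about 8 in all and at most 12, crops included, and the job is handed in when it is done.

Besides the shell and the picture viewer there is one more tool, called after "Request:" as name(argument=value, ...), one argument or row to a line, values as JSON. servo_tool: Moves the arm, as the interface text tells. Its arguments: {"type":"object","properties":{"offset":{"type":"array"},"angular":{"type":"array"},"gripper":{"type":"array"},"squeeze":{"type":"number"}},"required":["offset","angular","gripper"]}

```bash
mkdir -p pics; python3 - <<'E'
from workcell import env
import cv2,json
for n in("top","side"):
    f=env.grab_frame(n);cv2.imwrite(f"pics/{n}0.png",f[:,:,::-1])
    c=env.camera_info(n);print(n,c)
print(env.observe(),env.grip_depth)
E
```

```text
top {'K': array([[467.54571259,   0.        , 283.13116228],
       [  0.        , 467.54571259, 205.34175549],
       [  0.        ,   0.        ,   1.        ]]), 'eye': array([ 0.32565461, -0.08070986,  1.42248253]), 'rotation': array([-2.17214498,  2.1130711 , -0.18109785])}
side {'K': array([[454.01753718,   0.        , 275.75051211],
       [  0.        , 454.01753718, 205.83818552],
       [  0.        ,   0.        ,   1.        ]]), 'eye': array([-0.05244808, -0.69627605,  0.86473411]), 'rotation': array([-2.1553408 ,  0.88305909, -0.36951206])}
{'t': 0.1, 'qpos': array([ 9.52292162e-01,  1.04656670e-01,  9.65677977e-02,  1.56387488e+00,
       -9.32432521e-06,  1.35307552e+00]), 'joint_vel': array([ 1.60188802e-03, -7.29178516e-04,  3.08643576e-03,  1.02500536e-03,
       -7.96957055e-05,  3.05590444e-05]), 'joint_torque': array([ 6.80082827e-03, -5.58206141e+01,  5.04720140e+01,  1.29152328e-02,
       -3.20847766e-04, -3.63427057e-05]), 'tool_pos': array([0.23397088, 0.55228599, 0.30320144]), 'orientation': array([ 0.31356758,  1.5483023 , -0.31525871]), 'ft_force': array([-0.1114534 ,  0.49809018,  0.1242901 ]), 'ft_torque': array([ 0.05763953, -0.01808175, -0.02215825]), 'finger_gap': 0.9999019788573065} 0.0539
```

View pics/top0.png

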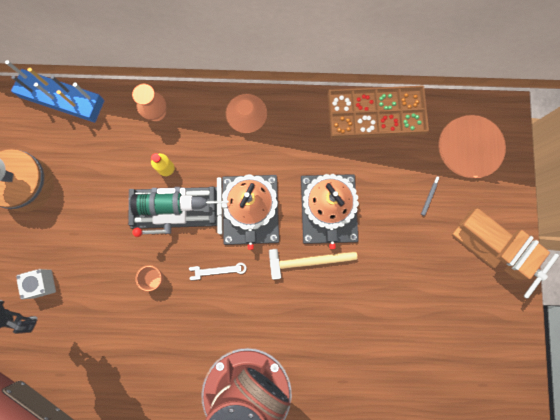

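View pics/side0.png

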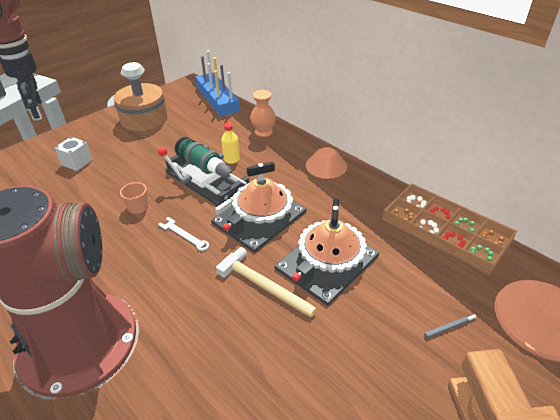

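The top picture shows the docked stand at about (250,203), with the drill to its left and the plunger (250,246) towards the robot. The other stand is at (330,202). I'll zoom in on both to tell them apart.

```bash
python3 - <<'E'
import cv2,numpy as np
a=cv2.imread("pics/top0.png")[165:255,205:375]
a=cv2.resize(a,None,fx=4.7,fy=4.7,interpolation=cv2.INTER_CUBIC)
cv2.imwrite("pics/z1.png",a)
E
```

```text
(no output)
```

View pics/z1.png

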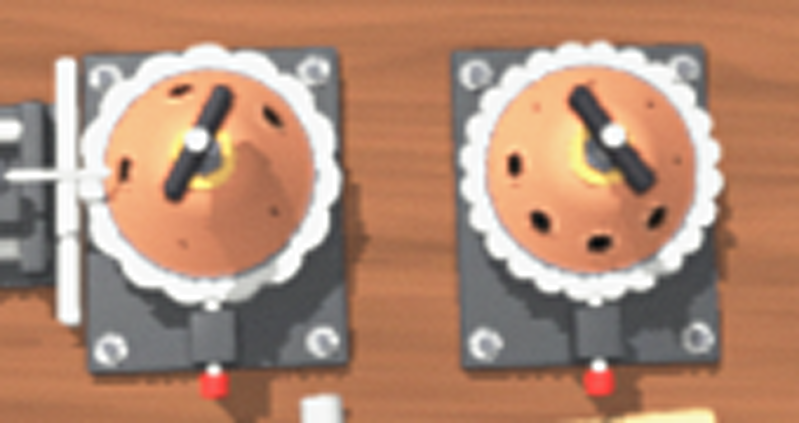

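```bash
cat > h.py <<'E'
from workcell import env
import numpy as np,cv2
from scipy.spatial.transform import Rotation as R
def ray(n,uv,c=None):
    c=c or env.camera_info(n)
    d=R.from_rotvec(c["rotation"]).apply(np.linalg.inv(c["K"])@[uv[0],uv[1],1]);return np.array(c["eye"]),d
def onz(n,uv,z,c=None):
    e,d=ray(n,uv,c);return e+d*(z-e[2])/d[2]
def tool():
    o=env.observe();r=R.from_rotvec(o["orientation"]).as_matrix()
    gp=o["tool_pos"]+env.grip_depth*r[:,0]
    print("t",round(o["t"],2),"grasp",gp.round(4),"xax",r[:,0].round(3),"jawyaw",np.degrees(np.arctan2(r[1,1],r[0,1])).round(2),"q",o["qpos"].round(3),"gap",round(o["finger_gap"],3),"F",o["ft_force"].round(1),"T",o["ft_torque"].round(2))
    return o,r,gp
def bar(im,roi,thr=60):
    u0,v0,u1,v1=roi;s=im[v0:v1,u0:u1].astype(int)
    m=((s.max(2)<thr)*255).astype(np.uint8)
    n,l,st,c=cv2.connectedComponentsWithStats(m)
    k=1+np.argmax(st[1:,4]);p=np.argwhere(l==k)[:,::-1]+[u0,v0]
    return cv2.minAreaRect(p.astype(np.float32)),st[k]
E
python3 - <<'E'
from h import *
tool()
t=cv2.imread("pics/top0.png");s=cv2.imread("pics/side0.png")
for thr in(50,60,70):
    r,st=bar(t,(236,178,262,212),thr);b=cv2.boxPoints(r)
    P=np.array([onz("top",p,.173) for p in b])
    print(thr,r,st,onz("top",r[0],.173).round(4))
    L=sorted([(np.linalg.norm(P[i]-P[i-1]),P[i]-P[i-1]) for i in range(4)],key=lambda x:-x[0])[0]
    print(L[0],np.degrees(np.arctan2(L[1][1],L[1][0])))
    r,st=bar(s,(243,158,280,182),thr);print("side",r,st,onz("side",r[0],.16).round(4))
E
```

```text
t 0.1 grasp [0.2339 0.5522 0.2493] xax [-0.001 -0.001 -1.   ] jawyaw 67.04 q [ 0.952  0.105  0.097  1.564 -0.     1.353] gap 1.0 F [-0.1  0.5  0.1] T [ 0.06 -0.02 -0.02]
50 ((247.0, 198.0), (0.0, 0.0), 0.0) [11 20  1  1  1] [0.5438 0.0086 0.173 ]
0.0 0.0
side ((260.4578552246094, 169.81741333007812), (6.146160125732422, 26.608375549316406), 77.00537872314453) [  5   7  26  11 122] [0.554  0.0065 0.16  ]
60 ((251.30001831054688, 188.90000915527344), (0.4472135603427887, 6.708203315734863), 26.56505012512207) [14  8  4  7  7] [ 0.5692 -0.0021  0.173 ]
0.018453022674016863 -24.075100015055362
side ((260.3660583496094, 169.757080078125), (6.526535987854004, 27.085124969482422), 78.2317123413086) [  4   6  27  12 168] [0.554  0.0069 0.16  ]
70 ((244.81463623046875, 201.69664001464844), (1.9079961776733398, 11.3419771194458), 32.0053825378418) [ 5 19  8 10 19] [0.5334 0.0141 0.173 ]
0.030865647365077437 -29.509244628873958
side ((260.2702941894531, 169.62161254882812), (7.562353610992432, 26.96143341064453), 80.53767395019531) [  4   6  27  12 181] [0.5542 0.0075 0.16  ]
```

Docked stand is B: 15 scallops, holes at 90, 18 and -54 degrees. So the shade turns clockwise, 72 degrees. The bar is at about (0.554, 0.007) with yaw about -25 degrees. Moving over it.

Request:
servo_tool(
  offset=[
    [20, -34, 3],
    [20, -34, 3],
    [20, -34, 3],
    [20, -34, 3],
    [20, -34, 3],
    [20, -34, 3],
    [20, -34, 3],
    [20, -34, 3],
  ],
  angular=[
    [0, 0, 0],
    [0, 0, 0],
    [0, 0, 0],
    [0, 0, 0],
    [0, 0, 0],
    [0, 0, 0],
    [0, 0, 0],
    [0, 0, 0],
  ],
  gripper=[1, 1, 1, 1, 1, 1, 1, 1],
  squeeze=60,
)

```text
t: 0.77
tool_pos: [0.3945, 0.2787, 0.3279]
orientation: [0.314, 1.548, -0.314]
ft_force: [0.5, -0.1, 0.4]
finger_gap: 1.002
```

Request:
servo_tool(
  offset=[
    [20, -34, 3],
    [20, -34, 3],
    [20, -34, 3],
    [20, -34, 3],
    [20, -34, 3],
    [20, -34, 3],
    [20, -34, 3],
    [20, -34, 3],
  ],
  angular=[
    [0, 0, 0],
    [0, 0, 0],
    [0, 0, 0],
    [0, 0, 0],
    [0, 0, 0],
    [0, 0, 0],
    [0, 0, 0],
    [0, 0, 0],
  ],
  gripper=[1, 1, 1, 1, 1, 1, 1, 1],
)

```text
t: 1.43
tool_pos: [0.5546, 0.0065, 0.3517]
orientation: [0.315, 1.548, -0.315]
ft_force: [0.1, 1.0, 0.2]
finger_gap: 0.999
```

Request:
servo_tool(
  offset=[
    [0, 0, 0],
    [0, 0, 0],
    [0, 0, 0],
  ],
  angular=[
    [0, 0, 0],
    [0, 0, 0],
    [0, 0, 0],
  ],
  gripper=[1, 1, 1],
)

```text
t: 1.68
tool_pos: [0.5538, 0.0085, 0.3515]
orientation: [0.315, 1.549, -0.315]
ft_force: [-0.1, 1.1, 0.6]
finger_gap: 1.001
```

```bash
python3 - <<'E'
from h import *
tool();c=env.camera_info("wrist");f=env.grab_frame("wrist");cv2.imwrite("pics/w1.png",f[:,:,::-1])
import pickle;pickle.dump(c,open("w1.pkl","wb"));print(c)
E
```

```text
t 1.68 grasp [0.5538 0.0086 0.2976] xax [-0.001  0.001 -1.   ] jawyaw 67.0 q [-0.221 -0.019  0.058  1.649  0.     0.18 ] gap 1.001 F [-0.1  1.1  0.6] T [0.02 0.07 0.02]
{'K': array([[350.72979717,   0.        , 280.00740385],
       [  0.        , 350.72979717, 207.67459464],
       [  0.        ,   0.        ,   1.        ]]), 'eye': array([0.48227846, 0.03899664, 0.4215606 ]), 'rotation': array([2.39888138, 1.58772808, 0.24487984])}
```

View pics/w1.png

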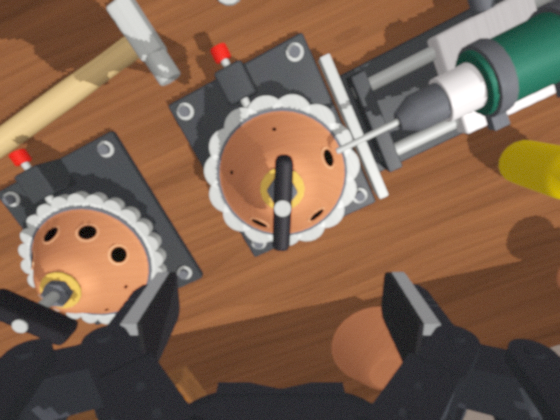

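The wrist view shows bar B running from (284,160) to (282,245), nearly vertical in the picture, and the bit on the hole at (328,158). Measuring the bar from this view.

```bash
python3 - <<'E'
from h import *
import pickle;c=pickle.load(open("w1.pkl","rb"))
im=cv2.imread("pics/w1.png")
for thr in(45,60,75):
    r,st=bar(im,(268,150,300,256),thr);b=cv2.boxPoints(r);print(thr,r,st)
    for z in(.16,.173):
        print(onz("w",r[0],z,c).round(4))
    P=np.array([onz("w",p,.173,c) for p in b])
    for i in range(4):
        d=P[i]-P[i-1];print(np.linalg.norm(d).round(4),np.degrees(np.arctan2(d[1],d[0])).round(1))
np.set_printoptions(linewidth=250)
print(im[152:256:5,272:298].max(2))
E
```

```text
45 ((280.0000305175781, 161.00001525878906), (7.0710673332214355, 15.55634880065918), 45.0) [ 9  6 12 14 45]
[0.5245 0.0212 0.16  ]
[0.5224 0.022  0.173 ]
0.0051 -158.5
0.0111 112.1
0.005 22.1
0.0112 -67.7
60 ((281.1412658691406, 178.58363342285156), (13.278822898864746, 46.04474639892578), 7.4314093589782715) [  6   6  17  46 309]
[0.5372 0.0167 0.16  ]
[0.5345 0.0178 0.173 ]
0.0098 -120.8
0.034 149.5
0.0094 59.6
0.0341 -29.9
75 ((282.0, 178.5), (45.0, 18.0), 90.0) [  5   6  19  46 513]
[0.5374 0.0173 0.16  ]
[0.5347 0.0184 0.173 ]
0.0333 156.7
0.0128 67.0
0.0333 -22.5
0.0133 -113.0
[[201 201 202 202 205 204 205 207 205 207 206 206 208 209 210 210 212 213 214 213 215 215 215 214 215 214]
 [209 210 207 194 160 112  62  43  37  32  37  37  35  35  37  42  55  75 127 173 206 221 225 226 225 225]
 [220 215 186 135  71  37  36  48  48  54  58  57  64  69  68  65  68  63  57  82 144 202 229 236 238 238]
 [197 187 160 110  56  41  44  55  54  58  64  69  80  83  88  85  82  76  68  75 127 187 223 239 242 243]
 [232 219 187 123  65  51  50  54  50  59  65  69  76  86  86  86  79  73  69  81
[... 1038 characters left out ...]
  84  86  76  70  66  85 136 185 209 217 218 217 219 219]
 [158 111  61  42  48  51  53  55  63  69  80  82  85  82  77  72  64  98 150 188 207 211 211 212 212 214]
 [151 103  53  46  45  49  57  62  66  71  74  82  88  81  69  70  72 107 156 185 195 194 188 181 174 168]
 [186 122  62  46  49  54  60  62  68  71  80  87  83  80  75  69  79 126 181 210 221 223 224 226 227 231]
 [ 88  59  45  44  47  45  58  63  67  71  82  88  84  79  72  67  84 139 187 211 216 214 210 203 187 173]
 [ 80  71  55  47  45  52  55  60  67  72  82  83  81  75  72  80 108 137 152 159 158 159 160 158 161 164]
 [156 154 155 155 155 155 151 153 152 154 151 153 156 159 159 163 165 165 166 165 170 168 169 169 170 167]]
```

```bash
python3 - <<'E'
from h import *
import pickle;c=pickle.load(open("w1.pkl","rb"))
for z in(.16,.166,.173):
    a=onz("w",(284,156.5),z,c);b=onz("w",(280.7,249),z,c);d=b-a
    print(z,((a+b)/2).round(4),np.linalg.norm(d[:2]).round(4),np.degrees(np.arctan2(d[1],d[0])).round(1),"cap",onz("w",(282,208),z+.003,c).round(4),onz("top",(205+197/4.7,165+138/4.7),z+.003).round(4),"topmid",onz("top",(205+198.5/4.7,165+144/4.7),z).round(4))
E
```

```text
0.16 [0.5567 0.0094 0.16  ] 0.0754 -24.8 cap [0.5583 0.0085 0.163 ] [0.5556 0.0099 0.163 ] topmid [0.5526 0.0091 0.16  ]
0.166 [0.555  0.0101 0.166 ] 0.0736 -24.8 cap [0.5565 0.0092 0.169 ] [0.5545 0.0095 0.169 ] topmid [0.5515 0.0087 0.166 ]
0.173 [0.553  0.0109 0.173 ] 0.0716 -24.8 cap [0.5544 0.01   0.176 ] [0.5532 0.009  0.176 ] topmid [0.5503 0.0082 0.173 ]
```

Bar centre about (0.554, 0.0095), yaw -25 degrees. Descending 138 mm with a small yaw trim, then closing.

Request:
servo_tool(
  offset=[
    [0, 1, -30],
    [0, 0, -30],
    [0, 0, -30],
    [0, 0, -25],
    [0, 0, -22],
    [0, 0, 0],
    [0, 0, 0],
  ],
  angular=[
    [0, 0, -1.8],
    [0, 0, 0],
    [0, 0, 0],
    [0, 0, 0],
    [0, 0, 0],
    [0, 0, 0],
    [0, 0, 0],
  ],
  gripper=[1, 1, 1, 1, 1, 1, 1],
)

```text
t: 2.32
tool_pos: [0.5531, 0.0107, 0.2146]
orientation: [0.338, 1.546, -0.338]
ft_force: [-0.3, -0.1, -0.1]
finger_gap: 0.997
```

Request:
servo_tool(
  offset=[
    [0, 0, 0],
    [0, 0, 0],
    [0, 0, 0],
    [0, 0, 0],
    [0, 0, 0],
    [0, 0, 0],
    [0, 0, 0],
    [0, 0, 0],
  ],
  angular=[
    [0, 0, 0],
    [0, 0, 0],
    [0, 0, 0],
    [0, 0, 0],
    [0, 0, 0],
    [0, 0, 0],
    [0, 0, 0],
    [0, 0, 0],
  ],
  gripper=[0, 0, 0, 0, 0, 0, 0, 0],
  squeeze=60,
)

```text
t: 2.98
tool_pos: [0.5545, 0.0098, 0.2155]
orientation: [0.34, 1.543, -0.338]
ft_force: [0.8, 4.1, 4.6]
finger_gap: 0.155
```

```bash
python3 - <<'E'
from h import *
tool();f=env.grab_frame("side");cv2.imwrite("pics/s1.png",cv2.resize(f[120:280,160:400,::-1],None,fx=3.3,fy=3.3))
E
```

```text
t 2.98 grasp [0.5546 0.0099 0.1616] xax [ 0.001  0.001 -1.   ] jawyaw 65.25 q [-2.19e-01 -3.40e-02 -2.04e-01  1.40e+00  1.00e-03  2.13e-01] gap 0.155 F [0.8 4.1 4.6] T [ 0.85 -0.25 -0.06]
```

View pics/s1.png

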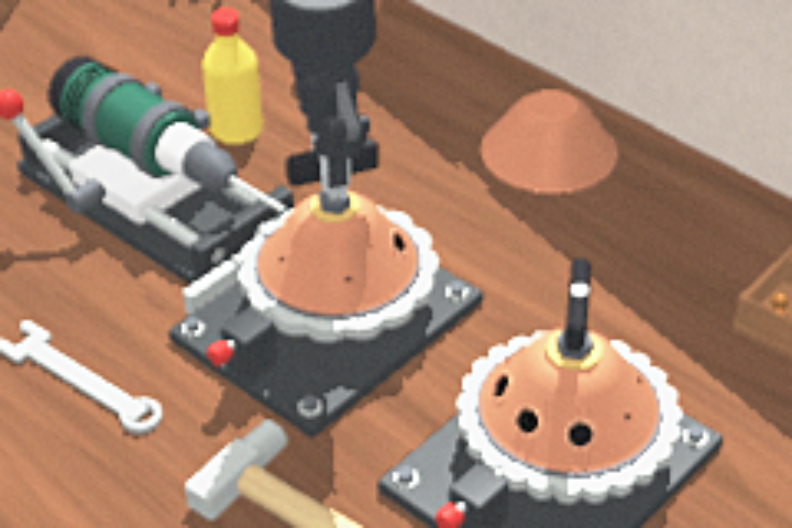

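The bar is gripped (gap 0.155, about 13 mm) and the shade hasn't moved. The oil, wrench and hammer are clear. Now the first stop: -24 degrees with a firmer squeeze.

Request:
servo_tool(
  offset=[
    [0, 0, 0],
    [0, 0, 0],
    [0, 0, 0],
    [0, 0, 0],
    [0, 0, 0],
    [0, 0, 0],
    [0, 0, 0],
    [0, 0, 0],
  ],
  angular=[
    [0, 0, 0],
    [0, 0, -4],
    [0, 0, -4],
    [0, 0, -4],
    [0, 0, -4],
    [0, 0, -4],
    [0, 0, -4],
    [0, 0, 0],
  ],
  gripper=[0, 0, 0, 0, 0, 0, 0, 0],
  squeeze=110,
)

```text
t: 3.7
tool_pos: [0.5547, 0.0102, 0.2157]
orientation: [0.669, 1.464, -0.665]
ft_force: [3.1, 8.4, 5.0]
finger_gap: 0.148
```

Request:
servo_tool(
  offset=[
    [0, 0, 0],
    [0, 0, 0],
    [0, 0, 0],
  ],
  angular=[
    [0, 0, 0],
    [0, 0, 0],
    [0, 0, 0],
  ],
  gripper=[0, 0, 0],
)

```text
t: 3.95
tool_pos: [0.5548, 0.0102, 0.2157]
orientation: [0.666, 1.465, -0.662]
ft_force: [4.1, 8.4, 4.7]
finger_gap: 0.146
```

```bash
python3 - <<'E'
from h import *
tool();f=env.grab_frame("side");cv2.imwrite("pics/s2.png",cv2.resize(f[120:280,160:400,::-1],None,fx=3.3,fy=3.3))
E
```

```text
t 3.95 grasp [0.5549 0.0103 0.1618] xax [ 0.002  0.002 -1.   ] jawyaw 41.26 q [-0.218 -0.034 -0.204  1.399  0.002  0.632] gap 0.146 F [4.1 8.4 4.7] T [ 1.38 -0.59 -0.19]
```

View pics/s2.png

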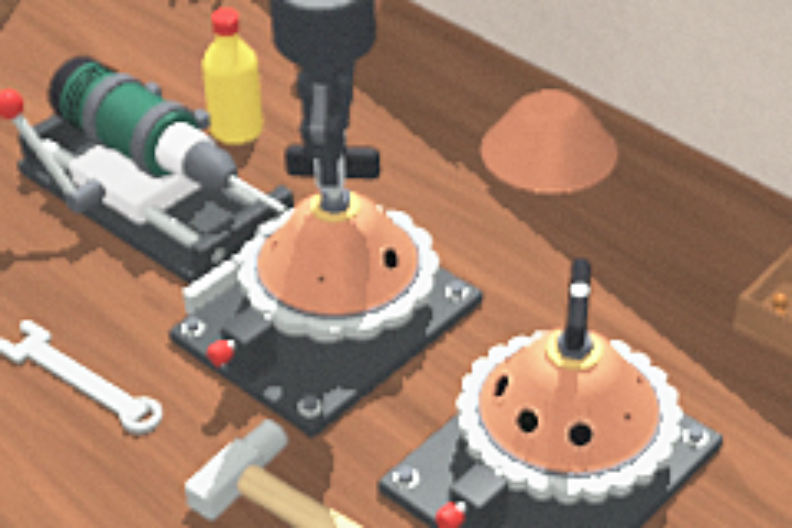

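The hole moved from (398,242) to (390,258) and the dot from (347,279) to (320,279), so the shade turned clockwise with the tool into the first stop. Lateral force is small, so on to the second.

Request:
servo_tool(
  offset=[
    [0, 0, 0],
    [0, 0, 0],
    [0, 0, 0],
    [0, 0, 0],
    [0, 0, 0],
    [0, 0, 0],
    [0, 0, 0],
    [0, 0, 0],
  ],
  angular=[
    [0, 0, -4],
    [0, 0, -4],
    [0, 0, -4],
    [0, 0, -4],
    [0, 0, -4],
    [0, 0, -4],
    [0, 0, 0],
    [0, 0, 0],
  ],
  gripper=[0, 0, 0, 0, 0, 0, 0, 0],
)

```text
t: 4.67
tool_pos: [0.5552, 0.0104, 0.2157]
orientation: [0.987, 1.335, -0.981]
ft_force: [6.4, 8.4, 3.3]
finger_gap: 0.146
```

Request:
servo_tool(
  offset=[
    [0, 0, 0],
    [0, 0, 0],
    [0, 0, 0],
  ],
  angular=[
    [0, 0, 0],
    [0, 0, 0],
    [0, 0, 0],
  ],
  gripper=[0, 0, 0],
)

```text
t: 4.92
tool_pos: [0.5551, 0.0104, 0.2157]
orientation: [0.987, 1.335, -0.981]
ft_force: [6.7, 10.1, 3.4]
finger_gap: 0.145
```

```bash
python3 - <<'E'
from h import *
tool()
E
```

```text
t 4.92 grasp [0.5553 0.0105 0.1618] xax [ 0.003  0.002 -1.   ] jawyaw 17.27 q [-0.218 -0.034 -0.204  1.398  0.003  1.051] gap 0.145 F [ 6.7 10.1  3.4] T [ 1.71 -1.08 -0.27]
```

Jaw yaw is 17.3 degrees, 48.0 from the start. Turning to the third stop.

Request:
servo_tool(
  offset=[
    [0, 0, 0],
    [0, 0, 0],
    [0, 0, 0],
    [0, 0, 0],
    [0, 0, 0],
    [0, 0, 0],
    [0, 0, 0],
    [0, 0, 0],
  ],
  angular=[
    [0, 0, -4],
    [0, 0, -4],
    [0, 0, -4],
    [0, 0, -4],
    [0, 0, -4],
    [0, 0, -4],
    [0, 0, 0],
    [0, 0, 0],
  ],
  gripper=[0, 0, 0, 0, 0, 0, 0, 0],
)

```text
t: 5.58
tool_pos: [0.5556, 0.0105, 0.2157]
orientation: [1.299, 1.15, -1.291]
ft_force: [10.5, 10.1, 1.8]
finger_gap: 0.143
```

Request:
servo_tool(
  offset=[
    [0, 0, 0],
    [0, 0, 0],
    [0, 0, 0],
    [0, 0, 0],
    [0, 0, 0],
  ],
  angular=[
    [0, 0, 0],
    [0, 0, 0],
    [0, 0, 0],
    [0, 0, 0],
    [0, 0, 0],
  ],
  gripper=[0, 0, 0, 0, 0],
)

```text
t: 6.0
tool_pos: [0.5556, 0.0104, 0.2157]
orientation: [1.299, 1.15, -1.291]
ft_force: [10.0, 10.4, 1.8]
finger_gap: 0.142
```

```bash
python3 - <<'E'
from h import *
tool();f=env.grab_frame("side");cv2.imwrite("pics/s3.png",cv2.resize(f[120:280,160:400,::-1],None,fx=3.3,fy=3.3))
E
```

```text
t 6.0 grasp [0.5558 0.0106 0.1618] xax [ 0.004  0.002 -1.   ] jawyaw -6.72 q [-0.218 -0.034 -0.204  1.397  0.003  1.47 ] gap 0.142 F [10.  10.4  1.8] T [ 1.82 -1.72 -0.22]
```

View pics/s3.png

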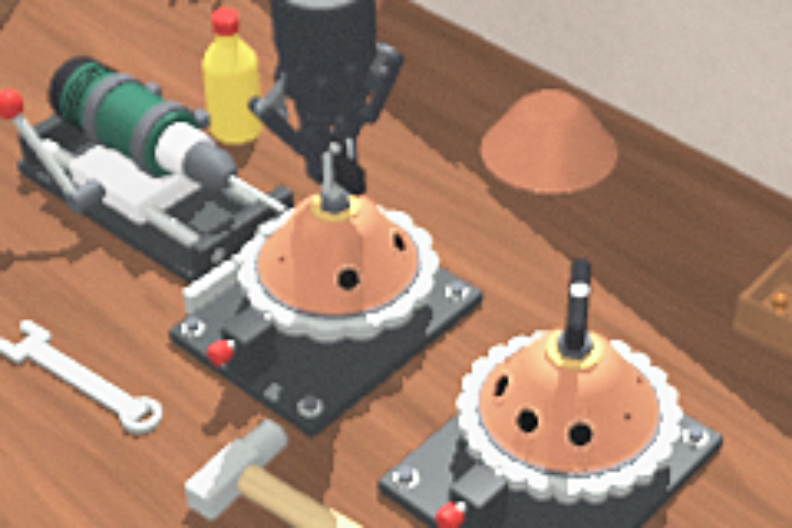

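The holes now sit at (347,279) and (398,242) and the dot at (282,260). These are the starting pattern positions, so the shade has moved exactly one place (72 degrees). Nothing else has moved.

```bash
python3 -c "
from workcell import env
print(env.observe()['finger_gap'],env.job_done())"
```

```text
the job is handed in; nothing more can be done
0.14476561530435414 None
```

I turned the docked stand's shade to the third stop on its fresh side and handed the job in still gripping the bar. The hand-in gives no verdict.

The docked stand is B, from its coarse 15-scallop wheel and its holes at 90, 18 and -54 degrees. I gripped its bar and turned the shade clockwise in three separate 24-degree steps, pausing at each stop.

**Last checks:**
- **Turn:** The tool turned 72.0 degrees in all. In the side view, the shade's holes and dot now sit exactly where the pattern's places were at the start.
- **Grip:** The finger gap was 0.145, about 12 mm on the 14 mm bar, with the squeeze set to 110 N.
- **Forces:** The force at the wrist was about 15 N sideways, from a grip roughly 1 mm off-centre. I left it because it is well within the limits.
- **Surroundings:** In the same cropped view, stand A, the drill, oil bottle, wrench and hammer look unmoved. The cup and punch were outside it, so I did not look at them again, but the arm did not go near the bench around them.

No check failed or disagreed. I judged the second stop from the tool angle alone, without a picture.

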